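# Latch and pin the cue desk cabinet

## Task

Secure the small aluminium cabinet on the cue desk: turn the black knob of its steel latch clockwise (seen from above) until it clicks past its detent and stays in the locked position, with the eye of the latch tongue over the hole in the cabinet's door. Then take the steel locking pin from its stand and put it down through the eye and the door hole, fully home with its collar flat on the tongue, and let go. Leave the tumbler, the lens and the pointer stick where they are.

Things in the scene. Friction and masses are not known exactly. Their poses are not given: they have to be found in the camera images.
- cabinet: Low aluminium cabinet, fixed, 200 x 200 mm and 80 mm high, with a hatch door in its top face. Origin: centre of its underside; z up, x points from the knob strip towards the door and its hinges.
- latch (a joint): Angle (rad) of the latch: 0 open (as found), 1.30 locked. It grows as the knob turns clockwise seen from above. A sprung detent pushes it back to 0 when let go before about 0.65, and on to 1.30 when let go beyond; it takes up to about 0.13 N m.
- latch_grip (a point): Point on the knob's vertical axis at the height to grip, 33 mm above the cabinet's top. The knob is a black upright bar grip, 50 mm long, 16 mm thick and 32 mm high (its top is 12 mm above this point, the disc under it 20 mm below), lying along the tongue. This point's x axis points along the tongue to its eye and turns with the knob; z up.
- latch_eye (a point): Centre of the round 14 mm eye near the end of the flat dark steel latch tongue, at the tongue's upper face (9 mm above the cabinet's top), 85 mm from the knob's axis. The tongue is 30 mm wide and 5 mm thick and turns with the knob.
- door_hole (a point): Centre of the round 14 mm hole in the hatch door, at the cabinet's top face; fixed. The eye stands right above it when the latch is locked. The cabinet is hollow below.
- pin: Loose steel locking pin, upright, about 80 g. Origin: on its axis at the underside of its collar; z up along the handle. Below: shank 8 mm across and 30 mm long with a tapered tip (4 mm at the end). Above: collar 24 mm across and 4 mm thick, then a round handle 22 mm across and 36 mm high (4 to 40 mm above the origin).
- stand: Fixed black plastic block, 60 x 60 x 40 mm high, with a 12 mm hole down its middle in which the pin stands, its collar on the block's top. Origin: centre of its underside.
- tumbler: Pewter tumbler with pencils, 72 mm across, 95 mm high, the pencils up to 160 mm. Origin: centre of its underside. Leave alone.
- lens: Round amber glass lens lying flat, 80 mm across, 18 mm high. Origin: centre of its underside. Leave alone.
- pointer: Wooden pointer stick with a rubber tip, lying flat, 275 mm long, 12 mm high. Origin: near its middle, on the desk; x along the stick to the rubber tip. Leave alone.

How it is judged:
By the outcome, as a careful person would: the job done as asked, in the order asked, and still so for the second after the job is handed in, with the robot touching nothing.
It also fails if it takes over 51 s, if anything falls off the work surface, if the arm or the gripper's body presses on something with over 40 N, if the wrist force passes 120 N, or if a joint passes its speed limit or range.

## Robot

A 6-joint arm with a two-finger parallel gripper is mounted at the origin on the work surface. World frame = base frame: x ahead of the robot, y to its left, z up, the work surface at z = 0. Lengths are in m, angles in rad, forces in N, time in s.
With the tool pointing down it reaches from about 0.275 to 0.975 m from the base axis. Payload 8.4 kg.
Tool frame: the origin (TCP) lies midway between the tips of the shut fingers; the grasp point (between the pads) lies 19 mm behind it (hold_point_z is the distance from the TCP to the grasp point, in m); z points along the fingers, y is the line along which they close (so a half turn about z gives the same grasp; the last joint's range is limited). The gripper opens to 92 mm and grips with 3 to 60 N. Pads are 20 mm wide; open, the fingers measure 128 mm over their backs; the gripper's body (75 mm by 189 mm) begins 69 mm behind the grasp point.
Start: joints at [1.229, 0.353, 1.633, -0, 1.155, -0.002], TCP at [0.208, 0.589, 0.186] pointing down, gripper open.
Joint ranges: [-2.63, 2.63], [-0.92, 2.1], [0.06, 2.66], [-1.3, 4.44], [0, 2.69], [-3.02, 3.02]. Speed limits (rad/s): [2.22, 2.22, 2.79, 3.14, 3.14, 3.14].

## Interface

Orientations are given as [roll, pitch, yaw] about the fixed x, y, z axes, in that order (R = Rz(yaw) Ry(pitch) Rx(roll)).
In Python, from workcell import sense, snapshot, job_done, hold_point_z gives the robot as it stands. The module is installed in compiled form; this text tells all that it offers.
- The arm moves only by the tool arm_command, never from a script. Its argument "rows" is a list of rows, each a list of 7 numbers: the shift along the world's x, y, z in mm, then the turn, a rotation vector about the world's x, y, z in degrees, then the closure, from 0 (fully open) to 1 (shut). A call has 1 to 20 rows; each row is the pose to reach, as a shift and turn from the pose commanded when the call began; what a row does not reach only later rows make up. A row lasts 1/12 s, in which the tool goes at most 41.7 mm and 7.16 degrees, less where a joint would pass 70% of its speed; a pose out of reach is approached as far as the arm can. A call with a gripper value outside its range is refused whole. The fingers move at their own pace and stop on an object; "grip_force" is the grip in N (left out, the last holds). Time passes only in rows, so rows that repeat a pose let the fingers close. It gives the time, the measured TCP pose, the force, the opening and the grip force at its end, in the units of the state.
- sense(): the state, without advancing time (a new reading comes with each control period).
- snapshot(name): name is "scene" or "top" or "wrist"; returns a dict with "pixels" (384x512x3 uint8, red, green, blue), "vertical_fov" (degrees; the focal length in pixels is half the picture's height over the tangent of half this angle, whatever the lens; pixels are square), "cx", "cy" (the principal point, pixels), "origin" and "orientation" of the camera in the world; the wrist camera has in their place "T_tool_cam" (4x4, takes a point from camera to tool coordinates, whose origin is the TCP and whose axes are the flange's). Camera axes: x right, y down, z forward; pixel columns grow to the right and rows downward; lengths in m; the calibration is good to about 2 mm. The wrist camera is an equidistant fisheye: a pixel r from the principal point sees the ray r / f radians off the axis. A picture is of the moment at which its call begins: read the wrist's pose just before it. There is no depth.
- job_done(): hands the job in; it is judged then, once.
The state is a dict: "clock": time; "joints": joint angles; "dq": joint speeds; "joint_torque": joint torques, N m; "tcp_pos": TCP position; "tcp_rot": TCP orientation; "force": force on the tool from outside, world axes, zero at the start; "wrist_torque": the same for the moment, N m; "opening": opening from 0.0 (shut) to 1.0 (fully open); "finger_force": force on a finger pad.
Only numpy, scipy, OpenCV 4.12 (cv2) and the standard library are available. Lean on these libraries where they do the work, as an engineer would, in place of code of your own. Each camera call takes 0.05 s, during which the arm holds its last target. There are 200 camera calls.

## Working session

There is one attempt and no reset: what is moved stays moved. The work goes in short steps, Python scripts to look and compute and a tool call to move; the robot and the scene stay as the last step left them, time stands still between calls to the robot, and variables do not carry over. Pictures are saved under pics/ and viewed, at most 10 in all, crops included, and the job is handed in when it is done.

Besides the shell and the picture viewer there is one more tool, called after "Emit:" as name(argument=value, ...), one argument or row to a line, values as JSON. arm_command: Moves the arm, as the interface text tells. Its arguments: {"type":"object","properties":{"rows":{"type":"array"},"grip_force":{"type":"number"}},"required":["rows"]}

```bash
mkdir -p pics
cat > h.py <<'E'
import numpy as np, cv2
from workcell import sense, snapshot, job_done, hold_point_z
from scipy.spatial.transform import Rotation as R
def rot(o):
    o=np.array(o,float)
    return o if o.shape==(3,3) else R.from_euler('xyz',o).as_matrix() if o.size==3 else R.from_quat(o).as_matrix()
def ray(s,u,v,st=None):
    f=192/np.tan(np.radians(s['vertical_fov'])/2); x=(u-s['cx']);y=(v-s['cy'])
    if 'T_tool_cam' in s:
        T=np.array(s['T_tool_cam']); r=np.hypot(x,y); a=r/f
        d=np.array([x/r*np.sin(a),y/r*np.sin(a),np.cos(a)]); Rt=rot(st['tcp_rot'])
        return np.array(st['tcp_pos'])+Rt@T[:3,3], Rt@T[:3,:3]@d
    return np.array(s['origin']), rot(s['orientation'])@np.array([x/f,y/f,1])
def onz(s,u,v,z,st=None):
    o,d=ray(s,u,v,st); return o+d*(z-o[2])/d[2]
def save(s,n): cv2.imwrite('pics/'+n,s['pixels'][:,:,::-1])
E
python3 - <<'E'
from h import *
st=sense(); print(st, hold_point_z if not callable(hold_point_z) else hold_point_z())
for n in ("top","scene","wrist"):
    s=snapshot(n); save(s,n+'0.png'); print(n,{k:v for k,v in s.items() if k!='pixels'})
a=cv2.imread('pics/top0.png');
E
```

```text
{'clock': 0.0, 'joints': array([ 1.22860735e+00,  3.53592874e-01,  1.63412842e+00,  3.26894103e-05,
        1.15517583e+00, -2.43657989e-03]), 'dq': array([ 5.77433345e-05, -1.68985780e-03, -7.81710997e-04, -2.19381431e-05,
       -9.58527286e-04,  6.90578520e-04]), 'joint_torque': array([ 4.29803913e-04, -5.93833816e+01, -3.34219909e+01,  6.97144959e-02,
        2.31854181e-02, -9.99088411e-05]), 'tcp_pos': array([0.20811946, 0.58877911, 0.18490068]), 'tcp_rot': array([-3.14028826e+00, -3.30675371e-05,  2.80182702e+00]), 'force': array([ 0.10993886,  0.0285666 , -0.04252345]), 'wrist_torque': array([0.02640383, 0.0131428 , 0.02297817]), 'finger_force': 0.0, 'opening': 0.999901632542384} 0.0187
top {'vertical_fov': 57.55091651357561, 'cx': 258.31585309098983, 'cy': 197.71339086258422, 'origin': array([ 0.47515714, -0.02055591,  1.08727849]), 'orientation': array([-3.02665824,  0.01143679, -1.56849856])}
scene {'vertical_fov': 52.719535453263376, 'cx': 254.3011525666152, 'cy': 194.13348953570556, 'origin': array([ 1.0586835 , -0.5397386 ,  0.58724896]), 'orientation': array([-2.19149314,  0.0150698 ,  0.69153771])}
wrist {'vertical_fov': 65.70646984690485, 'cx': 252.99410970218952, 'cy': 190.5519828891153, 'T_tool_cam': array([[ 4.36482375e-04, -9.60976799e-01, -2.76628634e-01,
         7.60141097e-02],
       [ 9.99999501e-01,  6.67919195e-04, -7.42412993e-04,
         3.76949388e-04],
       [ 8.98207237e-04, -2.76628172e-01,  9.60976611e-01,
        -1.99749452e-01],
       [ 0.00000000e+00,  0.00000000e+00,  0.00000000e+00,
         1.00000000e+00]])}
```

View pics/top0.png

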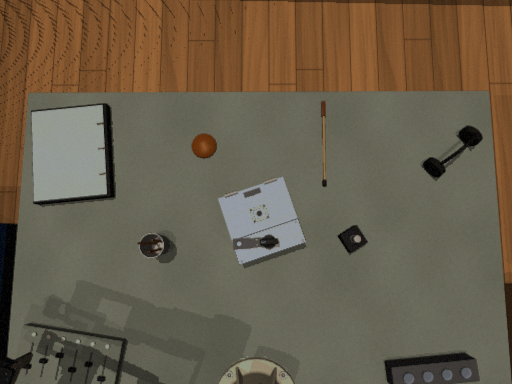

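View pics/scene0.png

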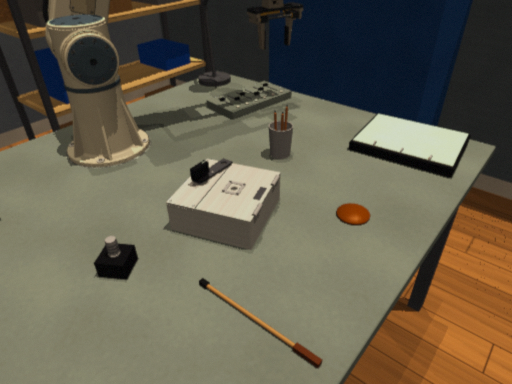

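The top view shows the knob near (268,241), eye near (238,243), door hole near (259,213) and pin near (357,239). The scene view agrees, with the pin in its stand at (112,250). I'll measure these by colour masks.

Run:
```python
from h import *
s=snapshot("top"); p=s['pixels']
for n,u,v,z in [("knobtop",268,241,.125),("eye",238,243,.089),("hole",259,213,.08),("pintop",357.5,239,.08),("stand",352,238,.04),
 ("c1",219,198,.08),("c2",284,178,.08),("c3",304,244,.08),("c4",241,264,.08)]:
    print(n,onz(s,u,v,z).round(4))
c=p[170:280,210:380,::-1]; cv2.imwrite('pics/crop.png',cv2.resize(c,None,fx=4.7,fy=4.7,interpolation=cv2.INTER_CUBIC))
g=p.astype(int).sum(2)
for nm,(a,b,c0,d),z in [("stand",(220,262,330,375),.04)]:
    m=(g[a:b,c0:d]<110).astype(np.uint8); print(m.sum())
    r=cv2.minAreaRect(np.argwhere(m)[:,::-1].astype(np.float32)); print(r)
```

```text
knobtop [ 0.4673 -0.036   0.125 ]
eye [0.4611 0.0484 0.089 ]
hole [ 0.547  -0.0108  0.08  ]
pintop [ 0.4732 -0.292   0.08  ]
stand [ 0.476  -0.2866  0.04  ]
c1 [0.5905 0.1054 0.08  ]
c2 [ 0.6494 -0.0836  0.08  ]
c3 [ 0.4586 -0.1394  0.08  ]
c4 [0.4019 0.04   0.08  ]
385
((21.76922607421875, 18.653844833374023), (21.355958938598633, 21.63330841064453), 56.3099365234375)
```

View pics/crop.png

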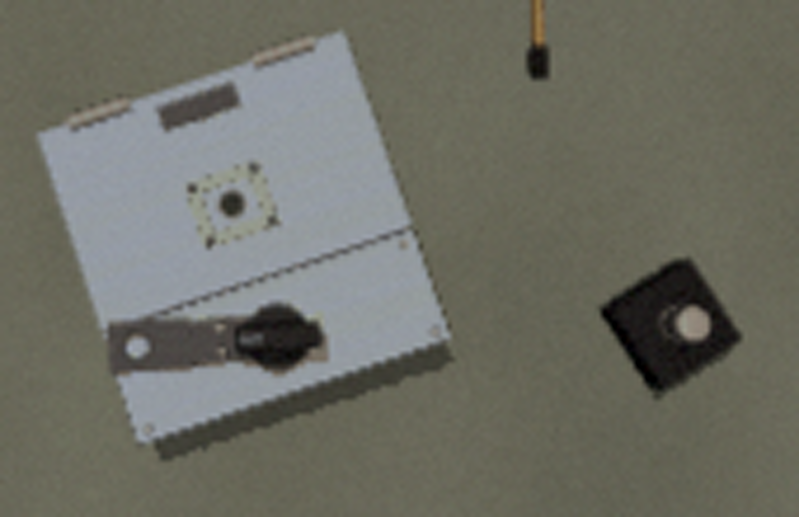

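The crop gives the eye at (239.4,243.6), hole at (259.4,213.2) and knob at about (269,242). All three fit a knob axis near (0.4655,-0.038), with the tongue at 93° open and 18.4° locked. I'll move above the knob.

Emit:
arm_command(
  rows=[
    [0,0,40,0,0,0,0],
    [20,-50,65,0,0,-7,0],
    [257,-627,65,0,0,-67.5,0],
    [257,-627,65,0,0,-67.5,0],
    [257,-627,65,0,0,-67.5,0],
    [257,-627,65,0,0,-67.5,0],
    [257,-627,65,0,0,-67.5,0],
    [257,-627,65,0,0,-67.5,0],
    [257,-627,65,0,0,-67.5,0],
    [257,-627,65,0,0,-67.5,0],
    [257,-627,65,0,0,-67.5,0],
    [257,-627,65,0,0,-67.5,0],
    [257,-627,65,0,0,-67.5,0],
    [257,-627,65,0,0,-67.5,0],
    [257,-627,65,0,0,-67.5,0],
    [257,-627,65,0,0,-67.5,0],
    [257,-627,65,0,0,-67.5,0],
    [257,-627,65,0,0,-67.5,0],
    [257,-627,65,0,0,-67.5,0],
    [257,-627,65,0,0,-67.5,0],
  ],
)

```text
clock: 1.87
tcp_pos: [0.465, -0.0382, 0.2503]
tcp_rot: [-3.141, -0.001, 1.621]
force: [-0.5, 0.4, -1.1]
opening: 0.998
finger_force: 0.0
```

Run:
```python
from h import *
st=sense(); s=snapshot("wrist"); print(st['clock'],st['tcp_pos'],st['tcp_rot'],st['joints'])
save(s,'w1.png'); np.save('w1.npy',s['pixels'])
```

```text
1.8667 [ 0.46502052 -0.038166    0.25026441] [-3.14073038e+00 -5.00152152e-04  1.62131882e+00] [-8.54203454e-02  3.86390872e-02  1.87893225e+00  4.02511820e-04
  1.22494345e+00 -1.36079684e-01]
```

View pics/w1.png

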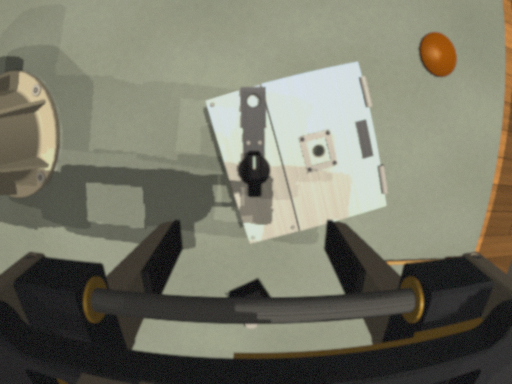

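The wrist view shows the eye at about (253,101), hole at (318,150) and knob bar centred at about (254,173). Next I cast these rays.

Run:
```python
from h import *
st=sense(); s=snapshot("wrist"); p=s['pixels'].astype(int); g=p.sum(2)
def cen(mask,a,b,c,d):
    m=mask[a:b,c:d].astype(np.uint8); n,l,q,ce=cv2.connectedComponentsWithStats(m); i=1+np.argmax(q[1:,4]); return ce[i]+[c,a],q[i,4]
e,_=cen(g>330,92,110,244,262); h,_=cen(g<200,143,158,311,326); k,_=cen(g<110,145,200,235,275)
print(e,_,h,k)
E_=onz(s,*e,.089,st);H=onz(s,*h,.08,st)
print('eye',E_,'hole',H,'knob~',onz(s,254,152,.125,st),onz(s,254,196,.125,st))
# knob axis: both at 85mm from E and H
d=H[:2]-E_[:2];L=np.linalg.norm(d);m=(H[:2]+E_[:2])/2;n=np.array([d[1],-d[0]])/L;
for sg in(1,-1):
    K=m+sg*n*np.sqrt(.085**2-L*L/4);print(K,np.degrees(np.arctan2(*(E_[:2]-K)[::-1])),np.degrees(np.arctan2(*(H[:2]-K)[::-1])))
print(g[95:108:2,246:262])
```

```text
[252.625 101.625] 485 [319.5 148.5] [252.29072165 177.29072165]
eye [0.46181034 0.04685988 0.089     ] hole [ 0.54981018 -0.00620445  0.08      ] knob~ [ 0.46633252 -0.00910939  0.125     ] [ 0.4690302  -0.05976882  0.125     ]
[ 0.47084417 -0.03765869] 96.1009384263061 21.71869851902009
[0.54077635 0.07831413] -158.28130148097992 -83.89906157369394
[[310 304 299 305 328 366 370 368 350 318 276 267 288 306 315 314]
 [296 307 371 469 554 608 619 622 595 534 443 348 284 274 291 305]
 [318 418 529 610 642 657 658 657 654 640 601 525 431 327 276 296]
 [361 492 608 650 654 660 655 655 658 654 651 622 528 391 296 289]
 [334 457 577 640 653 657 657 659 657 661 645 604 501 374 296 297]
 [313 343 441 547 613 645 647 655 651 644 595 502 400 313 294 305]
 [310 310 323 366 417 474 503 524 514 488 425 346 315 303 310 300]]
```

Emit:
arm_command(
  rows=[
    [2,1,-40,0,0,0,0],
    [2,1,-80,0,0,0,0],
    [2,1,-115,0,0,0,0],
    [2,1,-135,0,0,0,0.3],
    [2,1,-151,0,0,0.5,0.5],
    [2,1,-151,0,0,0.5,0.7],
    [2,1,-151,0,0,0.5,1],
    [2,1,-151,0,0,0.5,1],
    [2,1,-151,0,0,0.5,1],
    [2,1,-151,0,0,0.5,1],
    [2,1,-151,0,0,0.5,1],
    [2,1,-151,0,0,0.5,1],
  ],
  grip_force=15,
)

```text
clock: 2.97
tcp_pos: [0.4677, -0.0368, 0.1002]
tcp_rot: [3.14, 0.0, 1.632]
force: [0.0, 0.2, -0.2]
opening: 0.37
finger_force: 0.0
```

Emit:
arm_command(
  rows=[
    [0,0,0,0,0,0,1],
    [0,0,0,0,0,0,1],
    [0,0,0,0,0,0,1],
    [0,0,0,0,0,0,1],
    [0,0,0,0,0,0,1],
    [0,0,0,0,0,0,1],
    [0,0,0,0,0,0,1],
    [0,0,0,0,0,0,1],
  ],
)

```text
clock: 3.63
tcp_pos: [0.4673, -0.0367, 0.0995]
tcp_rot: [-3.141, -0.0, 1.632]
force: [-0.3, -0.2, -0.1]
opening: 0.009
finger_force: 0.0
```

Run:
```python
from h import *
st=sense(); s=snapshot("wrist"); save(s,'w2.png'); t=snapshot("scene");
a=cv2.resize(t['pixels'][120:260,140:320,::-1],(640,498)); b=s['pixels'][:,:,::-1]
cv2.imwrite('pics/w2.png',np.hstack([cv2.resize(b,(400,300)),cv2.resize(a,(400,300))]))
```

```text
(no output)
```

View pics/w2.png

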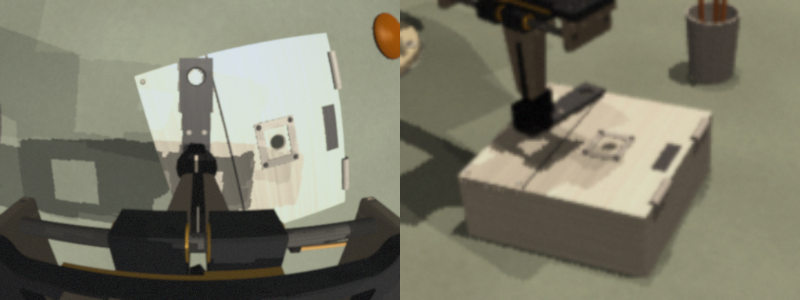

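The left half (wrist) shows the fingers around the knob; the right half (scene) shows them over it, but the opening reads shut. A closer look should settle it.

Run:
```python
from h import *
st=sense(); print(st['opening'],st['finger_force'],st['wrist_torque'],st['clock']); s=snapshot("wrist"); t=snapshot("scene");
b=s['pixels'][180:384,190:320,::-1]; a=t['pixels'][130:200,170:240,::-1]
cv2.imwrite('pics/w3.png',np.hstack([cv2.resize(b,(360,565),interpolation=cv2.INTER_CUBIC),cv2.resize(a,(430,565),interpolation=cv2.INTER_CUBIC)]))
```

```text
0.00254725165955083 0.0 [-0.01568032  0.06881365  0.04996585] 3.7333
```

View pics/w3.png

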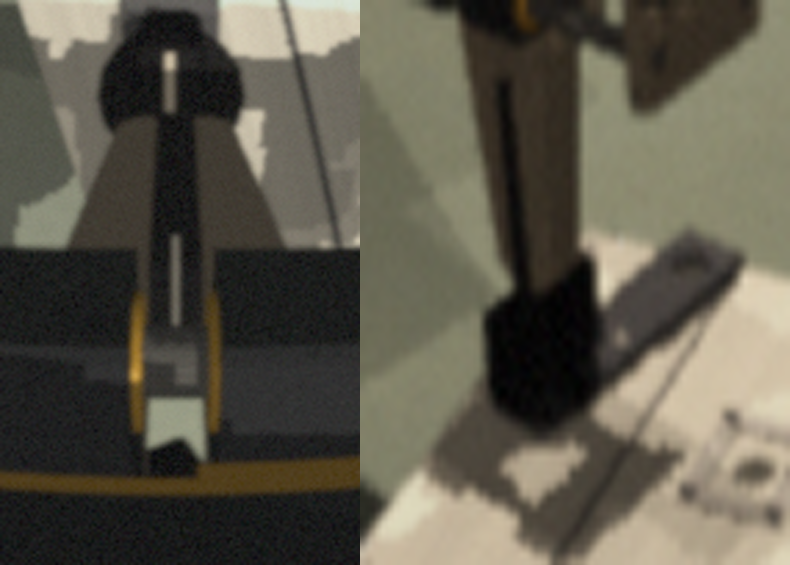

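The left shows the fingers almost shut, and the right shows the tips ending at the knob's top. I'll project the reported TCP into the scene view to check the kinematics against it.

Run:
```python
from h import *
st=sense()
def proj(s,P):
    f=192/np.tan(np.radians(s['vertical_fov'])/2); q=rot(s['orientation']).T@(np.array(P)-s['origin']); return q[:2]/q[2]*f+[s['cx'],s['cy']]
t=snapshot("scene"); s=snapshot("top")
tc=np.array(st['tcp_pos'])
sc=np.array([430/70,565/70])
for n,P in dict(tcp=tc,tcpback=tc+[0,0,.04],knobtop=[.467,-.037,.125],knobaxisbottom=[.467,-.037,.08],eye=[.462,.047,.089],hole=[.548,-.009,.08]).items():
    a=proj(t,P); print(n,a.round(1),'in view',((a-[170,130])*sc+[360,0]).round(0))
```

```text
tcp [199.9 174.3] in view [544. 358.]
tcpback [198.2 159.5] in view [533. 238.]
knobtop [198.6 165. ] in view [536. 283.]
knobaxisbottom [200.5 181.3] in view [547. 414.]
eye [223.1 163. ] in view [686. 266.]
hole [233.8 188.1] in view [752. 469.]
```

Emit:
arm_command(
  rows=[
    [0,0,0,0,0,-5,1],
    [0,0,0,0,0,-10,1],
    [0,0,0,0,0,-15,1],
    [0,0,0,0,0,-20,1],
    [0,0,0,0,0,-20,1],
    [0,0,0,0,0,-20,1],
  ],
  grip_force=25,
)

```text
clock: 4.43
tcp_pos: [0.4673, -0.0367, 0.0996]
tcp_rot: [-3.142, 0.0, 1.286]
force: [0.2, -0.2, 0.5]
opening: 0.002
finger_force: 0.0
```

Run:
```python
from h import *
st=sense(); print(st['opening'],st['finger_force'],st['wrist_torque'],st['force'],st['clock']); s=snapshot("wrist"); t=snapshot("scene");
b=s['pixels'][:,:,::-1]; a=t['pixels'][120:210,150:260,::-1]
cv2.imwrite('pics/w4.png',np.hstack([cv2.resize(b,(400,300),interpolation=cv2.INTER_CUBIC),cv2.resize(a,(400,300),interpolation=cv2.INTER_CUBIC)]))
```

```text
0.002238365851884105 0.0 [-0.01160193  0.09387724 -0.0161534 ] [ 0.18327466 -0.23728552  0.51881945] 4.4333
```

View pics/w4.png

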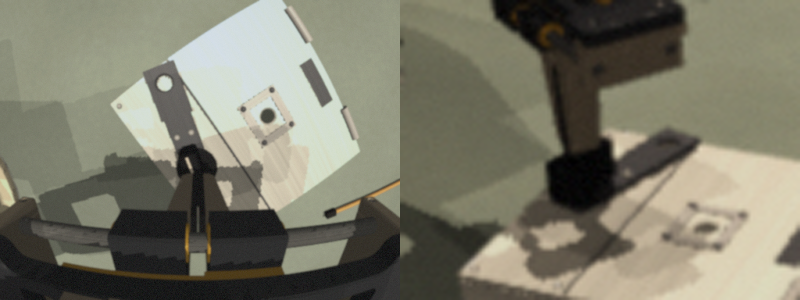

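The tongue did not turn with the tool, and both views put the real fingertips about 30 mm above the reported TCP, at the knob's top. I'll turn back, open, and go lower: 12 mm, which is safe under either reading.

Emit:
arm_command(
  rows=[
    [0,0,0,0,0,5,0],
    [0,0,0,0,0,10,0],
    [0,0,0,0,0,15,0],
    [0,0,0,0,0,20,0],
    [0,0,0,0,0,20,0],
    [0,0,0,0,0,20,0],
    [0,0,0,0,0,20,0],
    [0,0,0,0,0,20,0],
    [0,0,0,0,0,20,0],
    [0,0,0,0,0,20,0],
    [0,0,0,0,0,20,0],
    [0,0,0,0,0,20,0],
    [0,0,0,0,0,20,0],
    [0,0,0,0,0,20,0],
    [0,0,-4,0,0,20,0],
    [0,0,-8,0,0,20,0],
    [0,0,-12,0,0,20,0],
    [0,0,-12,0,0,20,0],
  ],
)

```text
clock: 6.03
tcp_pos: [0.4666, -0.0367, 0.0866]
tcp_rot: [-3.14, -0.0, 1.632]
force: [0.7, -0.3, 0.4]
opening: 1.004
finger_force: 0.0
```

Run:
```python
from h import *
st=sense(); print(st['opening'],st['force'],st['clock']); s=snapshot("wrist"); t=snapshot("scene");
b=s['pixels'][170:300,:,::-1]; a=t['pixels'][120:210,140:260,::-1]
cv2.imwrite('pics/w5.png',np.vstack([cv2.resize(b,(800,203),interpolation=cv2.INTER_CUBIC),cv2.resize(a,(520,390),interpolation=cv2.INTER_CUBIC)[:, :] if 0 else np.pad(cv2.resize(a,(520,390),interpolation=cv2.INTER_CUBIC),((0,0),(0,280),(0,0)))]))
```

```text
1.0038480238258969 [ 0.67125935 -0.27460722  0.40371031] 6.0333
```

View pics/w5.png

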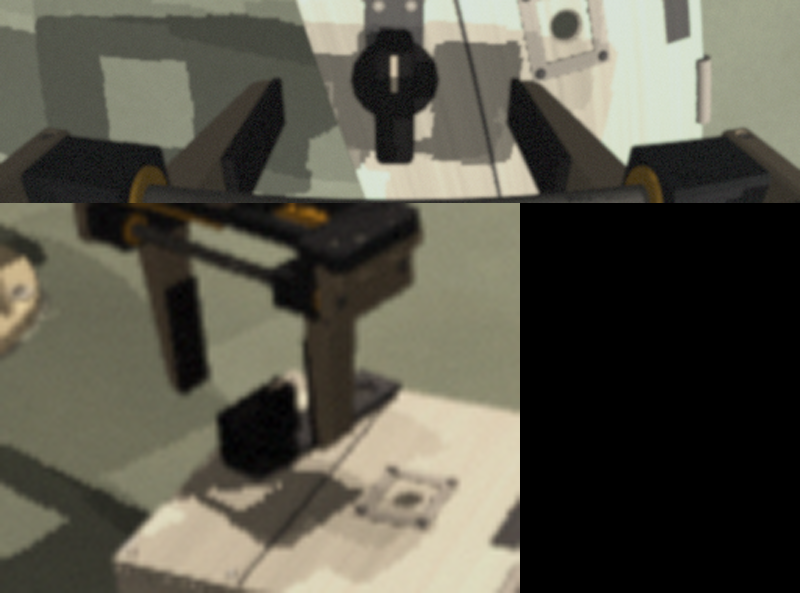

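The fingers straddle the knob bar (wrist crop: bar x≈394, y 28–162; finger tips x 283 and 510). Their spacing confirms the tips sit about 28 mm short of the reported TCP, so I descend 14 mm and close.

Emit:
arm_command(
  rows=[
    [0,1,-5,0,0,0,0.3],
    [0,1,-10,0,0,0,0.6],
    [0,1,-14,0,0,0,0.8],
    [0,1,-14,0,0,0,1],
    [0,1,-14,0,0,0,1],
    [0,1,-14,0,0,0,1],
    [0,1,-14,0,0,0,1],
    [0,1,-14,0,0,0,1],
    [0,1,-14,0,0,0,1],
    [0,1,-14,0,0,0,1],
    [0,1,-14,0,0,0,1],
    [0,1,-14,0,0,0,1],
    [0,1,-14,0,0,0,1],
    [0,1,-14,0,0,0,1],
    [0,1,-14,0,0,0,1],
    [0,1,-14,0,0,0,1],
  ],
  grip_force=20,
)

```text
clock: 7.47
tcp_pos: [0.466, -0.0358, 0.0735]
tcp_rot: [-3.139, -0.0, 1.633]
force: [-4.9, -0.9, 4.8]
opening: 0.171
finger_force: 20.0
```

Gripped, with a 15.7 mm opening. Turning clockwise now.

Emit:
arm_command(
  rows=[
    [0,0,0,0,0,-5,1],
    [0,0,0,0,0,-10,1],
    [0,0,0,0,0,-15,1],
    [0,0,0,0,0,-20,1],
    [0,0,0,0,0,-25,1],
    [0,0,0,0,0,-30,1],
    [0,0,0,0,0,-35,1],
    [0,0,0,0,0,-40,1],
    [0,0,0,0,0,-45,1],
    [0,0,0,0,0,-50,1],
    [0,0,0,0,0,-55,1],
    [0,0,0,0,0,-60,1],
    [0,0,0,0,0,-65,1],
    [0,0,0,0,0,-69,1],
    [0,0,0,0,0,-72,1],
    [0,0,0,0,0,-74,1],
    [0,0,0,0,0,-74,1],
  ],
)

```text
clock: 8.88
tcp_pos: [0.4671, -0.0364, 0.0735]
tcp_rot: [3.141, 0.001, 0.339]
force: [-1.7, -4.1, 0.4]
opening: 0.171
finger_force: 20.0
```

Emit:
arm_command(
  rows=[
    [0,0,0,0,0,0,0.5],
    [0,0,0,0,0,0,0.5],
    [0,0,0,0,0,0,0.5],
    [0,0,0,0,0,0,0.5],
    [0,0,0,0,0,0,0.5],
    [0,0,20,0,0,0,0.5],
    [0,0,60,0,0,0,0.5],
    [0,0,100,0,0,0,0.5],
    [0,0,140,0,0,0,0.5],
    [0,0,140,0,0,0,0.5],
    [0,0,140,0,0,0,0.5],
  ],
)

```text
clock: 9.8
tcp_pos: [0.469, -0.0358, 0.2159]
tcp_rot: [3.139, -0.005, 0.341]
force: [-1.3, 0.0, -0.4]
opening: 0.496
finger_force: 0.0
```

Run:
```python
from h import *
st=sense(); print(st['opening'],st['force'],st['clock'],st['tcp_pos']); s=snapshot("wrist"); t=snapshot("top");save(s,'w6.png')
b=s['pixels'][:,:,::-1]; a=t['pixels'][160:280,200:380,::-1]
cv2.imwrite('pics/w6c.png',np.vstack([cv2.resize(b[60:260,120:400],(420,300),interpolation=cv2.INTER_CUBIC),cv2.resize(a,(420,280),interpolation=cv2.INTER_CUBIC)]))
```

```text
0.4956023524403804 [-1.27865229  0.01315007 -0.3617582 ] 9.8 [ 0.46904878 -0.03580975  0.21587882]
```

View pics/w6c.png

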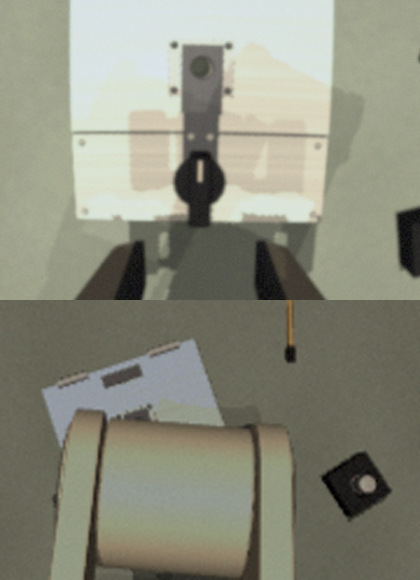

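The latch is locked: the eye sits over the door hole at (201,67) in the wrist crop, and the pin is untouched in its stand. Moving above the pin.

Emit:
arm_command(
  rows=[
    [4,-40,0,0,0,0,0.4],
    [4,-80,0,0,0,0,0.4],
    [4,-120,0,0,0,0,0.4],
    [4,-160,0,0,0,0,0.4],
    [4,-200,0,0,0,0,0.4],
    [4,-235,-20,0,0,0,0.4],
    [4,-255,-46,0,0,0,0.4],
    [4,-255,-46,0,0,0,0.4],
    [4,-255,-46,0,0,0,0.4],
    [4,-255,-46,0,0,0,0.4],
  ],
)

```text
clock: 10.73
tcp_pos: [0.4706, -0.2899, 0.1665]
tcp_rot: [-3.139, 0.001, 0.341]
force: [-0.4, 0.0, -0.0]
opening: 0.603
finger_force: 0.0
```

```bash
cat > m.py <<'E'
from h import *
import sys
st=sense(); s=snapshot("wrist"); p=s['pixels']; g=p.astype(int).sum(2)
print(st['clock'],st['tcp_pos'].round(4),st['tcp_rot'].round(3))
hsv=cv2.cvtColor(p,cv2.COLOR_RGB2HSV)
a,b,c,d=150,260,180,330
for th in (300,360,420):
    n,l,q,ce=cv2.connectedComponentsWithStats((g[a:b,c:d]>th).astype(np.uint8))
    for i in range(1,n):
        if q[i,4]>60: print(th,(q[i]+[c,a,0,0,0]).tolist(),(ce[i]+[c,a]).round(1),onz(s,*(ce[i]+[c,a]),.08,st).round(4))
save(s,'pin.png')
E
python3 m.py
python3 - <<'E'
import cv2
# eye/hole in w6
g=cv2.imread('pics/w6.png').astype(int).sum(2); print(g[96:114:2,244:266:2])
g=cv2.imread('pics/pin.png').astype(int).sum(2); print(g[130:290:6,204:308:5])
E
```

```text
10.7333 [ 0.4706 -0.2899  0.1665] [-3.139e+00  1.000e-03  3.410e-01]
300 [180, 150, 53, 85, 3003] [201.4 182.6] [ 0.4589 -0.2401  0.08  ]
300 [235, 150, 95, 110, 4734] [296.4 200.9] [ 0.473  -0.3371  0.08  ]
300 [245, 172, 21, 22, 354] [254.8 182.4] [ 0.477  -0.2907  0.08  ]
300 [220, 218, 6, 19, 77] [222.6 227.1] [ 0.4202 -0.2751  0.08  ]
300 [208, 244, 20, 16, 167] [216.8 251.7] [ 0.39   -0.2779  0.08  ]
360 [180, 150, 53, 83, 2866] [200.9 181.9] [ 0.4594 -0.2394  0.08  ]
360 [247, 150, 83, 56, 2708] [303.  177.4] [ 0.4981 -0.3343  0.08  ]
360 [245, 173, 20, 20, 323] [254.7 182.5] [ 0.4768 -0.2905  0.08  ]
360 [209, 245, 18, 15, 124] [216.3 252.1] [ 0.3894 -0.2775  0.08  ]
420 [180, 150, 35, 60, 1047] [191.9 169.8] [ 0.4683 -0.2271  0.08  ]
420 [258, 150, 72, 55, 1419] [307.3 185.8] [ 0.4915 -0.3417  0.08  ]
420 [246, 174, 19, 18, 279] [254.7 182.5] [ 0.4769 -0.2906  0.08  ]
420 [201, 184, 27, 17, 127] [214.7 190.3] [ 0.4558 -0.2554  0.08  ]
[[350 344 349 348 331 314 329 338 347 342 342]
 [356 337 337 290 240 239 250 279 321 345 345]
 [351 338 285 237 231 237 230 259 279 320 351]
 
[... 1985 characters left out ...]
5 258 346 250 249 254 259 253 246 287 313 316 321 315 323 325
  317  73  63]
 [ 39 199 409 414 310 256 251 254 255 286 320 306 307 334 323 324 325 323
  324  41  48]
 [ 64 365 426 277 253 259 265 273 310 319 312 320 312 316 326 319 324 323
  329 143  63]
 [ 73 394 255 255 255 262 303 308 298 312 310 311 322 327 325 327 326 328
  327 274  63]
 [159 263 253 254 265 309 310 318 338 307 311 319 316 326 323 327 332 327
  329 323  80]
 [238 259 250 277 310 323 318 475 484 411 323 323 316 327 327 332 325 324
  329 324 132]
 [257 263 310 308 311 383 485 481 480 484 453 319 317 328 318 318 325 328
  330 320 259]
 [287 314 311 320 448 477 480 483 479 483 490 473 321 310 323 330 328 327
  321 325 318]]
```

```bash
python3 - <<'E'
from h import *
s=snapshot("wrist"); st=dict(tcp_pos=np.array([.46905,-.03581,.21588]),tcp_rot=np.array([3.139,-.005,.341]))
g=cv2.imread('pics/w6.png').astype(int).sum(2)[92:116,240:270]
n,l,q,ce=cv2.connectedComponentsWithStats((g<285).astype(np.uint8)); i=1+np.argmax(q[1:,4]); c=ce[i]+[240,92]
print(q[i],c,onz(s,*c,.089,st), onz(s,*c,.08,st)); st=sense(); print(st['tcp_pos'],st['tcp_rot'],st['dq'].round(3))
E
python3 m.py | grep ^420
```

```text
[  7   5  14  16 159] [253.24528302 104.12578616] [ 0.54871522 -0.00952336  0.089     ] [ 0.54885755 -0.00951364  0.08      ]
[ 0.47162526 -0.28984379  0.1679138 ] [-3.14158014e+00 -2.29435339e-04  3.41896398e-01] [ 0.005 -0.012 -0.005 -0.002 -0.003 -0.003]
420 [180, 150, 34, 60, 1119] [192.7 171.3] [ 0.4679 -0.2284  0.08  ]
420 [257, 150, 73, 56, 1469] [307.3 185.5] [ 0.4928 -0.3421  0.08  ]
420 [245, 174, 19, 19, 282] [254.  183.3] [ 0.4767 -0.2905  0.08  ]
```

Emit:
arm_command(
  rows=[
    [4.5,0.5,-35,0,0,0,0.4],
    [4.5,0.5,-70,0,0,0,0.4],
    [4.5,0.5,-100,0,0,0,0.4],
    [4.5,0.5,-120,0,0,0,0.4],
    [4.5,0.5,-132,0,0,0,0.4],
    [4.5,0.5,-139,0,0,0,0.5],
    [4.5,0.5,-141,0,0,0,0.6],
    [4.5,0.5,-141,0,0,0,0.7],
    [4.5,0.5,-141,0,0,0,1],
    [4.5,0.5,-141,0,0,0,1],
    [4.5,0.5,-141,0,0,0,1],
    [4.5,0.5,-141,0,0,0,1],
    [4.5,0.5,-141,0,0,0,1],
    [4.5,0.5,-141,0,0,0,1],
    [4.5,0.5,-141,0,0,0,1],
  ],
  grip_force=20,
)

```text
clock: 12.13
tcp_pos: [0.4767, -0.2907, 0.0278]
tcp_rot: [3.14, -0.001, 0.341]
force: [-0.5, 0.4, 7.2]
opening: 0.233
finger_force: 20.0
```

Emit:
arm_command(
  rows=[
    [0,0,5,0,0,0,1],
    [0,0,20,0,0,0,1],
    [0,0,50,0,0,0,1],
    [0,0,90,0,0,0,1],
    [0,0,125,0,0,0,1],
    [8,30,140,0,0,0,1],
    [18,68,140,0,0,0,1],
    [28,106,140,0,0,0,1],
    [38,144,140,0,0,0,1],
    [48,182,140,0,0,0,1],
    [58,220,140,0,0,0,1],
    [66,250,140,0,0,0,1],
    [71,270,130,0,0,0,1],
    [73,281,110,0,0,0,1],
    [73,281,105,0,0,0,1],
    [73,281,105,0,0,0,1],
    [73,281,105,0,0,0,1],
    [73,281,105,0,0,0,1],
  ],
)

```text
clock: 13.63
tcp_pos: [0.549, -0.0102, 0.1324]
tcp_rot: [3.141, -0.001, 0.34]
force: [0.4, -0.6, -0.0]
opening: 0.233
finger_force: 20.0
```

Run:
```python
from h import *
st=sense(); print(st['clock'],st['tcp_pos'],st['tcp_rot'],st['opening'],st['force'])
t=snapshot("scene"); w=snapshot("wrist"); save(w,'w8.png')
def proj(s,P):
    f=192/np.tan(np.radians(s['vertical_fov'])/2); q=rot(s['orientation']).T@(np.array(P)-s['origin']); return q[:2]/q[2]*f+[s['cx'],s['cy']]
tc=st['tcp_pos']; o=np.array([200,100]); k=6.5
for n,P in dict(pintip=tc+[0,0,-.018],pinorg=tc+[0,0,.012],hole=[.5485,-.0095,.08],eye=[.5485,-.0095,.089]).items(): print(n,proj(t,P).round(1),((proj(t,P)-o)*k).round(0))
a=t['pixels'][100:192,200:270,::-1]; b=w['pixels'][60:260,200:310,::-1]
cv2.imwrite('pics/w8c.png',np.hstack([cv2.resize(a,None,fx=k,fy=k,interpolation=cv2.INTER_CUBIC)[:598],cv2.resize(b,(329,598),interpolation=cv2.INTER_CUBIC)]))
```

```text
13.6333 [ 0.5490481  -0.01021526  0.13238034] [ 3.14114004e+00 -5.76017393e-04  3.39900025e-01] 0.2329937757843973 [ 0.43306334 -0.64723444 -0.03503634]
pintip [233.1 175.9] [215. 494.]
pinorg [232.4 164.5] [211. 419.]
hole [233.8 188.3] [220. 574.]
eye [233.6 185. ] [219. 553.]
```

View pics/w8c.png

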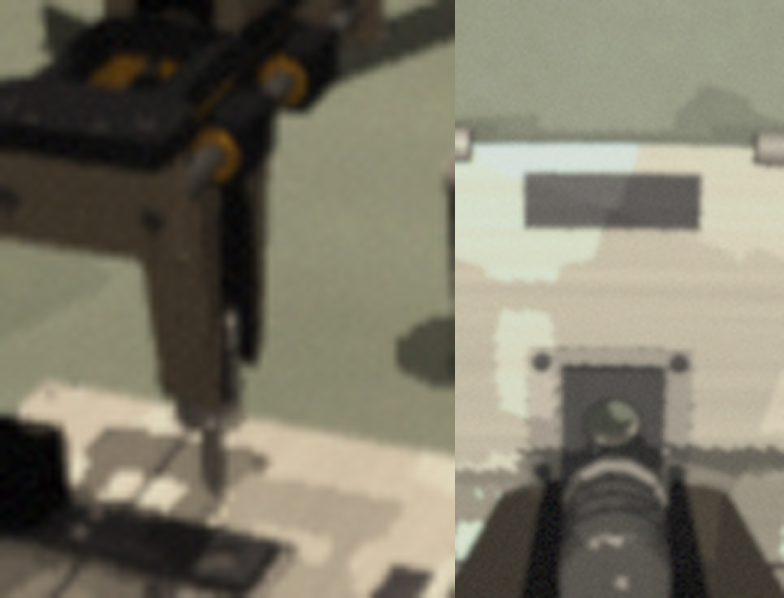

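Scene crop: the pin tip at (213,493) is directly above the eye at (218,555), within 1 px of prediction. Wrist crop: the pin axis and eye both lie at x≈612. Lowering the pin.

Emit:
arm_command(
  rows=[
    [0,0,-8,0,0,0,1],
    [0,0,-15,0,0,0,1],
    [0,0,-20,0,0,0,1],
    [0,0,-25,0,0,0,1],
    [0,0,-29,0,0,0,1],
    [0,0,-33,0,0,0,1],
    [0,0,-36,0,0,0,1],
    [0,0,-36,0,0,0,1],
  ],
)

```text
clock: 14.4
tcp_pos: [0.5484, -0.0092, 0.0948]
tcp_rot: [-3.141, 0.001, 0.341]
force: [0.7, -0.2, -1.2]
opening: 0.233
finger_force: 20.0
```

No contact force; going on.

Emit:
arm_command(
  rows=[
    [0,0,-4,0,0,0,1],
    [0,0,-8,0,0,0,1],
    [0,0,-12,0,0,0,1],
    [0,0,-15,0,0,0,1],
    [0,0,-17,0,0,0,1],
    [0,0,-18,0,0,0,1],
    [0,0,-18,0,0,0,1],
  ],
)

```text
clock: 14.98
tcp_pos: [0.5487, -0.0092, 0.0773]
tcp_rot: [-3.141, 0.0, 0.341]
force: [-0.1, 0.5, -0.5]
opening: 0.234
finger_force: 20.0
```

Emit:
arm_command(
  rows=[
    [0,0,-0.5,0,0,0,1],
    [0,0,-1,0,0,0,1],
    [0,0,-1.5,0,0,0,1],
    [0,0,-1.5,0,0,0,1],
  ],
)

```text
clock: 15.32
tcp_pos: [0.5491, -0.0092, 0.0766]
tcp_rot: [3.141, -0.0, 0.341]
force: [-1.2, 0.4, 4.2]
opening: 0.231
finger_force: 20.0
```

The collar is seated, with 4 N of contact. Release and rise.

Emit:
arm_command(
  rows=[
    [0,0,0,0,0,0,0.5],
    [0,0,0,0,0,0,0.5],
    [0,0,0,0,0,0,0.5],
    [0,0,0,0,0,0,0.5],
    [0,0,0,0,0,0,0.5],
    [0,0,10,0,0,0,0.5],
    [0,0,35,0,0,0,0.5],
    [0,0,70,0,0,0,0.5],
    [0,0,110,0,0,0,0.5],
    [-40,0,140,0,0,0,0.5],
    [-80,0,140,0,0,0,0.5],
    [-80,0,140,0,0,0,0.5],
    [-80,0,140,0,0,0,0.5],
  ],
)

```text
clock: 16.4
tcp_pos: [0.4672, -0.0092, 0.2174]
tcp_rot: [3.141, -0.001, 0.341]
force: [-0.1, 0.1, 0.6]
opening: 0.505
finger_force: 0.0
```

Run:
```python
from h import *
st=sense(); print(st['clock'],st['tcp_pos'],st['opening'],st['force'])
s=snapshot("wrist"); t=snapshot("scene"); save(s,'w9.png')
g=s['pixels'].astype(int).sum(2)
def proj(s,P):
    f=192/np.tan(np.radians(s['vertical_fov'])/2); q=rot(s['orientation']).T@(np.array(P)-s['origin']); return q[:2]/q[2]*f+[s['cx'],s['cy']]
for n,z in [("top",.129),("collar",.091)]: print(n,proj(t,[.5485,-.0095,z]).round(1))
gs=t['pixels'].astype(int).sum(2); print(gs[160:196:2,218:252:2])
# wrist: grid near where handle is expected
T=np.array(s['T_tool_cam']);Rt=rot(st['tcp_rot']);
for z in(.129,.093):
    q=T[:3,:3].T@(Rt.T@(np.array([.5485,-.0095,z])-st['tcp_pos'])-T[:3,3]); r=np.hypot(*q[:2]); f=192/np.tan(np.radians(s['vertical_fov'])/2)
    print('w',z,q[:2]/r*np.arctan2(r,q[2])*f+[s['cx'],s['cy']])
print(g[80:150:4,225:285:4])
```

```text
16.4 [ 0.46723969 -0.00923564  0.21742997] 0.5049312599210893 [-0.11302232  0.11582316  0.5977586 ]
top [232.8 170.2]
collar [233.6 184.3]
[[443 409 384 385 374 373 370 372 371 368 362 362 361 368 376 366 371]
 [554 550 531 511 455 435 402 395 383 375 369 364 367 372 368 370 371]
 [550 545 549 559 489 503 425 527 523 498 455 435 408 384 373 375 371]
 [467 474 489 523 514 452 489 530 537 542 544 551 540 525 504 480 470]
 [456 466 466 451 405 397 447 439 455 507 555 549 546 549 552 547 550]
 [461 459 459 424 381 401 429 431 426 436 541 541 549 562 560 548 548]
 [498 481 433 323 453 293 323 373 356 299 501 545 557 553 571 567 578]
 [470 485 369 514 475 252 168 185 201 195 420 554 564 571 591 593 594]
 [446 340 449 466 461 305 141 140 153 169 408 576 592 591 595 594 590]
 [271 336 428 403 430 270 139 150 163 183 419 602 596 588 600 593 592]
 [167 169 183 173 188 186 137 134 148 161 389 592 587 598 596 594 594]
 [157 163 173 169 149 145 124 134 136 153 355 448 514 569 591 593 592]
 [158 153 161 156  88 107 150 173 173 201 285 207 191 326 575 594 595]
 [104 107 141 154 125 103 165 225 285 
[... 824 characters left out ...]
7 594]
 [676 674 676 677 675 674 671 673 644 642 425 319 549 595 570]
 [668 678 677 674 675 677 674 674 638 642 393 277 534 560 556]
 [666 666 662 667 670 671 674 667 639 644 403 244 410 523 523]
 [659 657 657 655 656 659 664 667 629 632 359 265 192 349 425]
 [655 658 657 663 652 658 657 651 438 442 322 284 216 173 175]
 [663 662 663 662 664 660 657 659 544 514 295 279 288 232 237]
 [612 644 658 660 629 625 622 617 616 594 318 258 268 264 288]
 [590 597 636 633 592 591 593 591 595 583 297 254 259 266 265]
 [582 583 581 577 589 587 586 580 581 576 398 266 259 254 254]
 [581 579 580 607 580 587 578 589 586 578 448 260 245 258 253]
 [583 589 616 655 592 584 585 589 588 580 456 247 265 261 257]]
```

The scene pixels match the seated pin: handle centred at column 233, its top near row 170 and the collar near row 185, all as predicted. Handing in.

```bash
python3 -c "
from workcell import job_done; print(job_done())"
```

```text
the job is handed in; nothing more can be done
None
```

The latch is turned to its locked position, and the pin is down through the eye and door hole with its collar on the tongue. The gripper is clear of everything, and the job was handed in at about 16.4 s of robot time; no verdict came back.

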